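Prop the slide-drying cabinet open at the middle hole of its stay

ROBOT

A 6-joint arm with a two-finger parallel gripper is mounted at the origin on the work surface. World frame = base frame: x ahead of the robot, y to its left, z up, the work surface at z = 0. Lengths are in m, angles in degrees, forces in N, time in s.
With the tool pointing down it reaches from about 0.375 to 0.9 m from the base axis. Payload 3.1 kg.
Tool frame: the origin (TCP) lies at the very end of the fingers, on their centre line; the grasp point (between the pads) lies 19 mm behind it; z points along the fingers, y is the line along which they close (so a half turn about z gives the same grasp; the last joint's range is limited). The gripper opens to 87 mm and grips with 3 to 60 N. Pads are 19 mm wide; open, the fingers measure 117 mm over their backs; the gripper's body (75 mm by 190 mm) begins 51 mm behind the grasp point.
Start: joints at [-76.461, 30.224, 82.088, -0, 67.689, -10.227], TCP at [0.252, -0.572, 0.223] pointing down, gripper open.
Joint ranges: [-176.69, 176.69], [-43.24, 126.21], [12.49, 139.97], [-82, 262], [0, 151.66], [-163.58, 163.58]. Speed limits (degrees/s): [159.86, 159.86, 180, 180, 180, 180].

INTERFACE

Orientations are given as a 3x3 rotation matrix whose columns are the frame's x, y, z axes.
In Python, from rig import * gives the robot as it stands.
- The arm moves only by the tool jog_arm, never from a script. Its arguments are lists of equal length, an entry for each row: "delta_pos": the shift along the world's x, y, z in cm, a list of three; "turn": the turn about the world's z in degrees; "grip": the closure, from 0 (fully open) to 1 (shut). In form: {"delta_pos": [[x, y, z], ...], "turn": [turn, ...], "grip": [grip, ...]}. A call has 1 to 12 rows; each row is the pose to reach, as a shift and turn from the pose commanded when the call began; what a row does not reach only later rows make up. A row lasts 1/8 s, in which the tool goes at most 62.5 mm and 10.7 degrees, less where a joint would pass 70% of its speed; a pose out of reach is approached as far as the arm can. A call with a gripper value outside its range is refused whole. The fingers move at their own pace and stop on an object; the grip force is fixed at half the most. Time passes only in rows, so rows that repeat a pose let the fingers close. It gives the time, the measured TCP pose, the force, the opening and the grip force at its end, in the units of the state.
- read_state(): the state, without advancing time (a new reading comes with each control period).
- capture(name): name is "side" or "top"; returns a dict with "color" (384x512x3 uint8, blue, green, red), "fovy" (degrees; the focal length in pixels is half the picture's height over the tangent of half this angle, whatever the lens; pixels are square), "cx", "cy" (the principal point, pixels), "k1" (the pictures are not rectified: a ray, as slopes to the right and down, at radius r is drawn at 1 + k1 r^2 times it, then the intrinsics apply), "camera_from_world" (4x4, takes a point from world to camera coordinates). Camera axes: x right, y up, looking along -z (the intrinsics and any distortion apply to the point x, -y, -z); pixel columns grow to the right and rows downward; lengths in m; the calibration is good to about 2 mm. A picture is of the moment at which its call begins. There is no depth.
- hand_in(): hands the job in; it is judged then, once.
The state is a dict: "time_s": time; "joint_positions": joint angles; "qvel": joint speeds; "tau": joint torques, N m; "position": TCP position; "tcp_rot": TCP orientation; "force": force on the tool from outside, world axes, zero at the start; "moment": the same for the moment, N m; "opening": opening from 0.0 (shut) to 1.0 (fully open); "grasp_force": force on a finger pad.
Only numpy, scipy, OpenCV 4.12 (cv2) and the standard library are available. Lean on these libraries where they do the work, as an engineer would, in place of code of your own. Each camera call takes 0.05 s, during which the arm holds its last target. There are 200 camera calls.

TASK

Prop the door of the slide-drying cabinet open at its middle setting: take the brass stay arm by its black knob, swing it and the door until the middle of its three holes is over the red peg on the cabinet top, and lower it over the peg until it lies fully home on the peg's washer, then let go. Feel for the peg gently and never force the stay down on it, and leave the bottle, the slide box and the jar where they stand.

Things in the scene. Friction and masses are not known exactly. Their poses are not given: they have to be found in the camera images.
- cabinet: White slide-drying cabinet, 240 deep (its x) x 300 wide (its y) x 160 high, fixed to the bench. Origin on the bench under the middle of its front edge; x runs from the front into the cabinet (away from the robot), y to the left, z up. Its open front carries the door.
- door (a joint): Blue-framed clear door, 290 mm long, hinged upright at the left (+y) end of the cabinet front. Rad: 0 shut, growing as its free end swings out towards the robot (clockwise from above), up to 1.3. Stays where it is left; about 0.12 N m turns it. At angle q it runs from the hinge, in the cabinet's axes, along (-sin q, -cos q).
- door_hinge (a point): Point on the door's hinge axis at the height of the cabinet top (160 mm over the bench). In the cabinet's axes it lies at x = -8, y = +145 mm.
- swivel (a joint): Turn of the stay's pivot on the door's top rail; its vertical axis lies 150 mm from the hinge axis along the door. Rad: 0 when the stay stands square to the door pointing to the cabinet side, growing counter-clockwise seen from above; so the stay points, in the cabinet's axes, at the angle (swivel - door) from +x. Turns freely (0.03 N m).
- stay: Brass flat bar 34 mm wide, 5 mm thick, 218 mm long from its pivot, about 0.15 kg, with three round holes 13.8 mm in diameter at 100, 130 and 160 mm from the pivot and the knob at 200 mm. Origin at the pivot on its mid-plane, 10.5 mm above the cabinet top; x along the bar to the knob, z up out of its upper face.
- stay_pivot (a point): The stay's pivot (same point as the stay's origin). Here the bar also lifts and lowers about a level pin, whose stiff friction (about 0.3 N m, that is 1 to 3 N up or down at the knob) holds it at any height, so it does not drop by itself and must be lowered by hand. At the start it stands lifted by 0.2 to 0.32 rad.
- hole_mid (a point): Centre of the middle of the three holes (130 mm from the pivot), on the bar's mid-plane. Fully home it is 2.5 mm above the top of the washer.
- stay_knob (a point): Centre of the black knob on the stay's free end: an upright cylinder 20 mm in diameter and 30 mm high, its centre 30.5 mm above the bar's mid-plane (so 28 mm above the bar's upper face), 200 mm from the pivot and 70 mm beyond the middle hole. It leans with the bar.
- ledge: Aluminium plate 44 x 70 x 6 mm fixed on the cabinet top, with a slot along its y (parallel to the cabinet front) that carries the red peg; axes as the cabinet's. Origin at the centre of its underside, on the cabinet top, at x = 55, y = -60 mm in the cabinet's axes.
- slot_mid (a point): Middle of the slot, 8 mm above the cabinet top, level with the top of the peg's 26 mm steel washer. The peg, 12 mm in diameter, is barely chamfered (to 11.4 mm over its last 1 mm); its tip is 14 mm above this point. It is clamped somewhere in the slot, up to 10 mm either way along the ledge's y from here: its exact place is not measured and has to be seen or felt. It does not shift in use.
- dropper_bottle: Bystander: small amber bottle, 36 mm in diameter, 65 mm high, on the back left of the cabinet top. Origin at the centre of its base.
- slide_box: Bystander: blue slide box 75 x 100 x 30 mm on the bench to the right of the cabinet. Origin at the centre of its base.
- stain_jar: Bystander: open glass jar 56 mm in diameter, 80 mm high, on the bench to the left of the cabinet. Origin at the centre of its base.

How it is judged (in metres and radians):
At the end, for the whole second after the job is handed in: The middle hole is over the peg: its centre within 12.5 mm of the slot's middle seen from above, the bar down on the washer (hole centre at most 13.5 mm above the cabinet top, 3 mm off fully home) and level within 0.04 rad, the door at rest, the stay let go (horizontal distance between hole_mid and slot_mid below 0.0125 m and z of hole_mid in the frame of ledge below 0.0135 m and angle between the z axis of stay and the z axis of ledge, either way round below 0.04 rad and velocity of joint door between -0.02 and 0.02 rad/s); the robot touches nothing.
It fails at once if the stay is forced against the peg, washer or ledge with more than 30 N (contact force between stay and ledge above 30 N).
It fails at once if the bottle is shifted by more than 20 mm or tipped (distance of dropper_bottle from where it was at the start of the episode above 0.02 m or angle between dropper_bottle's own z axis and vertical above 0.4 rad).
It fails at once if the slide box is shifted by more than 20 mm or tipped (distance of slide_box from where it was at the start of the episode above 0.02 m or angle between slide_box's own z axis and vertical above 0.4 rad).
It fails at once if the jar is shifted by more than 20 mm or tipped (distance of stain_jar from where it was at the start of the episode above 0.02 m or angle between stain_jar's own z axis and vertical above 0.4 rad).
It also fails if it takes over 64 s, if anything falls off the work surface, if the arm or the gripper's body presses on something with over 40 N, if the wrist force passes 120 N, or if a joint passes its speed limit or range.

## Working session

There is one attempt and no reset: what is moved stays moved. The work goes in short steps, Python scripts to look and compute and a tool call to move; the robot and the scene stay as the last step left them, time stands still between calls to the robot, and variables do not carry over. Pictures are saved under pics/ and viewed, at most 10 in all, crops included, and the job is handed in when it is done.

Besides the shell and the picture viewer there is one more tool, called after "Call:" as a command line: name --pt "numbers of a row" for each row, then --argument value for the rest. jog_arm: Moves the arm, as the interface text tells. Its arguments: {"type":"object","properties":{"delta_pos":{"type":"array"},"turn":{"type":"array"},"grip":{"type":"array"}},"required":["delta_pos","turn","grip"]}

```bash
mkdir -p pics; ls
python3 - <<'E'
from rig import *
import cv2,numpy as np
for n in ("side","top"):
    c=capture(n); cv2.imwrite(f"pics/{n}0.png",c["color"]); print(n,c["fovy"],c["cx"],c["cy"],c["k1"]); print(np.round(c["camera_from_world"],4).tolist())
print(read_state())
E
```

```text
pics
side 52.39979950922847 250.79400644854624 194.76706660643532 0.02683777863358733
[[-0.9997, -0.023, -0.004, 0.567], [0.0091, -0.5421, 0.8403, -0.1268], [-0.0215, 0.84, 0.5421, -1.0526], [0.0, 0.0, 0.0, 1.0]]
top 51.43508990999397 257.88793779347907 193.5381478314286 -0.14357333709573306
[[0.0256, -0.9997, 0.0006, 0.0068], [0.9894, 0.0254, 0.1433, -0.5943], [-0.1432, -0.0031, 0.9897, -1.3566], [0.0, 0.0, 0.0, 1.0]]
{'time_s': 0.1, 'joint_positions': array([-7.64607357e+01,  3.02728378e+01,  8.21474031e+01, -6.52267021e-04,
        6.76903079e+01, -1.02239727e+01]), 'qvel': array([ 0.04483697,  0.03206023, -0.23268339, -0.15029682, -0.00842495,
        0.0319538 ]), 'tau': array([ 6.38766505e-05, -4.40985382e+01, -1.77150679e+01,  6.34062756e-02,
        5.34140377e-02, -5.24485245e-05]), 'position': array([ 0.25175193, -0.57134652,  0.22168721]), 'tcp_rot': array([[ 9.15216740e-01,  4.02961667e-01, -4.61943568e-04],
       [ 4.02961795e-01, -9.15214883e-01,  1.87335380e-03],
       [ 3.32112140e-04, -1.90067036e-03, -9.99998139e-01]]), 'force': array([ 0.33972819,  0.30043336, -0.2555462 ]), 'moment': array([-0.03337626,  0.02326527, -0.04222679]), 'grasp_force': 0.0, 'opening': 0.9965285595857877}
```

View pics/top0.png

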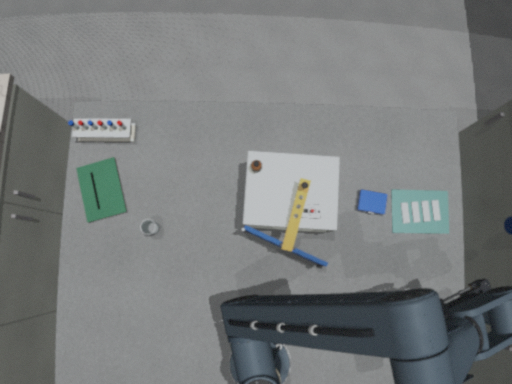

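View pics/side0.png

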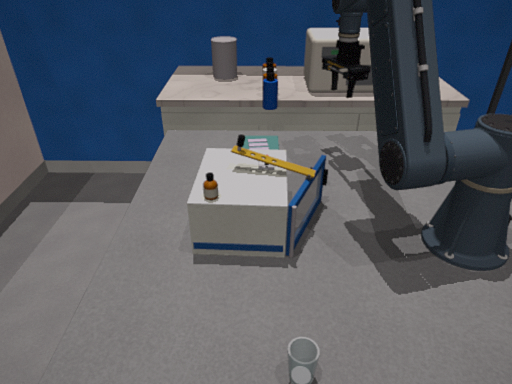

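The top view shows the cabinet top at about (244–340, 152–231), the knob near (304,185), the ledge with red near (312,211) and the door from (244,229) to (325,264). The side view shows the knob near (240,141). I'll crop in on both.

```bash
cat > h.py <<'E'
from rig import *
import cv2,numpy as np
def K(c):
    f=192/np.tan(np.radians(c["fovy"]/2)); return f
def ray(c,u,v):
    f=K(c); p=np.array([(u-c["cx"])/f,(v-c["cy"])/f]); q=p.copy()
    for _ in range(30): q=p/(1+c["k1"]*(q@q))
    T=c["camera_from_world"]; R=T[:3,:3]; o=-R.T@T[:3,3]
    d=R.T@np.array([q[0],-q[1],-1]); return o,d/np.linalg.norm(d)
def onz(c,u,v,z):
    o,d=ray(c,u,v); return o+d*(z-o[2])/d[2]
def proj(c,P):
    T=c["camera_from_world"]; p=T[:3,:3]@np.asarray(P,float)+T[:3,3]
    s=np.array([p[0],-p[1]])/-p[2]; s=s*(1+c["k1"]*(s@s)); f=K(c); return np.array([c["cx"],c["cy"]])+f*s
def tri(c1,p1,c2,p2):
    o1,d1=ray(c1,*p1); o2,d2=ray(c2,*p2)
    t=np.linalg.lstsq(np.c_[d1,-d2],o2-o1,rcond=None)[0]; a=o1+t[0]*d1; b=o2+t[1]*d2
    return (a+b)/2,np.linalg.norm(a-b)
def blobs(m,x0,y0,x1,y1,amin=4):
    s=np.zeros_like(m); s[y0:y1,x0:x1]=m[y0:y1,x0:x1]
    n,_,st,ce=cv2.connectedComponentsWithStats(s.astype(np.uint8)); return [(st[i].tolist(),ce[i].round(2).tolist()) for i in range(1,n) if st[i,4]>=amin]
E
python3 - <<'E'
from h import *
t=capture("top");s=capture("side")
a=cv2.resize(t["color"][140:280,235:350],None,fx=4,fy=4,interpolation=cv2.INTER_CUBIC)
b=cv2.resize(s["color"][125:265,185:340],None,fx=4,fy=4,interpolation=cv2.INTER_CUBIC)
cv2.imwrite("pics/t1.png",a); cv2.imwrite("pics/s1.png",b)
h=cv2.cvtColor(t["color"],cv2.COLOR_BGR2HSV); 
white=(h[...,1]<40)&(h[...,2]>190)
cs=cv2.findContours(np.uint8(white)*255,0,2)[0]
for c in cs:
    if cv2.contourArea(c)>1000:
        hull=cv2.convexHull(c);print(cv2.contourArea(c),cv2.approxPolyDP(hull,4,True)[:,0].tolist(),cv2.minAreaRect(c))
for n,c in(("t",t),("s",s)):
    h=cv2.cvtColor(c["color"],cv2.COLOR_BGR2HSV)
    red=((h[...,0]<8)|(h[...,0]>172))&(h[...,1]>120)&(h[...,2]>60)
    print(n,"red",blobs(red,190,130,350,270,1))
    blk=h[...,2]<60
    print(n,"blk",blobs(blk,190,130,350,270))
E
```

```text
4854.0 [[250, 152], [336, 158], [335, 227], [245, 222]] ((291.9326477050781, 190.04403686523438), (90.7146224975586, 70.7883071899414), 3.6913859844207764)
t red [([312, 210, 1, 2, 2], [312.0, 210.5])]
t blk [([317, 264, 4, 3, 8], [318.12, 265.38])]
s red []
s blk [([237, 135, 8, 12, 71], [240.65, 140.31]), ([296, 160, 29, 45, 96], [311.41, 179.59]), ([265, 163, 3, 2, 4], [266.0, 163.75]), ([304, 169, 24, 61, 335], [316.85, 204.64]), ([207, 173, 6, 8, 44], [209.59, 176.66]), ([298, 230, 7, 12, 22], [300.91, 235.32]), ([302, 239, 3, 3, 5], [303.0, 239.8]), ([294, 241, 4, 10, 18], [295.44, 245.5]), ([298, 250, 4, 4, 6], [299.83, 251.5]), ([294, 252, 3, 4, 6], [295.33, 253.67])]
```

View pics/t1.png

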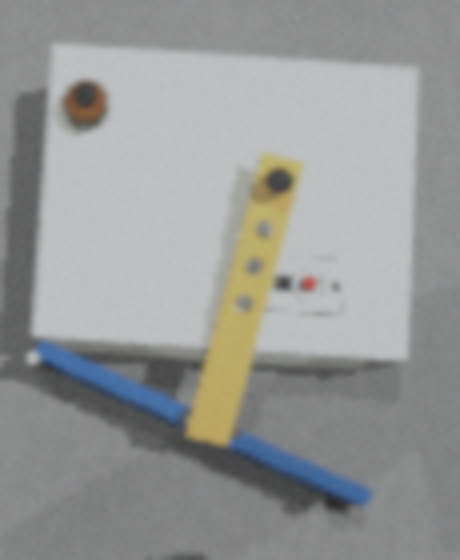

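View pics/s1.png

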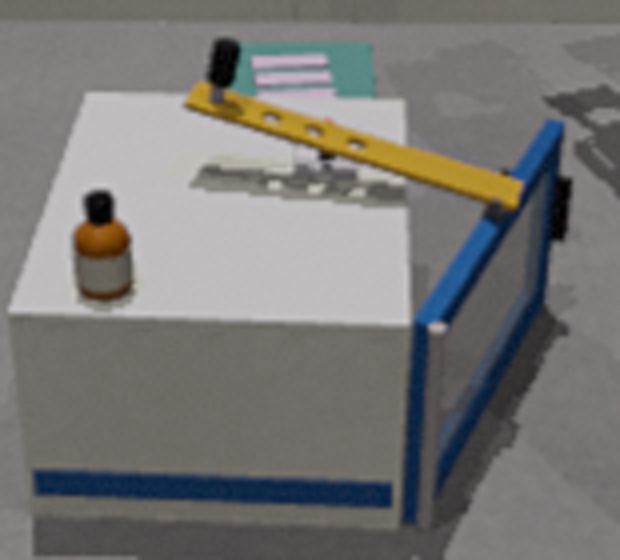

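The top crop shows the cabinet corners at (52,44), (419,67), (408,359) and (33,336), the red peg at (309,284), the holes at (263,229), (254,266) and (244,303), and the knob at (279,180). In the side crop the knob is at (224,62), and the peg tip just shows above the bar at (328,123).

```bash
cat >> h.py <<'E'
def cabfit(t,s,tp,sp):
    from scipy.optimize import least_squares
    C=np.array([[.24,.15,.16],[.24,-.15,.16],[0,-.15,.16],[0,.15,.16]])
    def W(p,P): 
        c_,s_=np.cos(p[2]),np.sin(p[2]); P=np.atleast_2d(P); return np.c_[p[0]+c_*P[:,0]-s_*P[:,1],p[1]+s_*P[:,0]+c_*P[:,1],P[:,2]]
    f=lambda p: np.concatenate([np.r_[[proj(t,w)-q for w,q in zip(W(p,C),tp)]].ravel(),np.r_[[proj(s,w)-q for w,q in zip(W(p,C),sp)]].ravel()])
    r=least_squares(f,[.5,-.1,0],loss="soft_l1"); return r.x,W,r.fun
E
python3 - <<'E'
from h import *
t=capture("top");s=capture("side")
ct=lambda u,v:np.array([235+(u+.5)/4-.5,140+(v+.5)/4-.5]); cs=lambda u,v:np.array([185+(u+.5)/4-.5,125+(v+.5)/4-.5])
tp=[ct(52,44),ct(419,67),ct(408,359),ct(33,336)]
sp=[cs(410,323),cs(12,315),cs(85,93),cs(405,99)]
# side: left in world? camera x ~ -world x; depth along -y : near = +y
sp=[cs(12,315),cs(85,93),cs(405,99),cs(410,323)]
p,W,r=cabfit(t,s,tp,sp); print(p,np.degrees(p[2]),r.round(1))
np.save("cab.npy",p)
c_,s_=np.cos(p[2]),np.sin(p[2])
inv=lambda P:np.array([c_*(P[0]-p[0])+s_*(P[1]-p[1]),-s_*(P[0]-p[0])+c_*(P[1]-p[1]),P[2]])
hp,e=tri(t,ct(33,357),s,cs(437,327));print("hinge",hp,e,inv(hp),"model",W(p,[-.008,.145,.16]))
k,e=tri(t,ct(279,180),s,cs(224,62));print("knob",k,e,inv(k))
I=t["color"].astype(float);w=np.clip(I[...,2]-I[...,:2].max(2)-25,0,None)[205:217,306:319]
yy,xx=np.mgrid[205:217,306:319];u,v=(w*xx).sum()/w.sum(),(w*yy).sum()/w.sum();print("peg px",u,v,w.sum())
pg=onz(t,u,v,.18);print("peg",pg,inv(pg))
for z in (.2,.215):
  pass
for a,b in((ct(263,229),cs(272,117)),(ct(254,266),cs(314,130)),(ct(244,303),cs(357,143))):
    h,e=tri(t,a,s,b);print("hole",h,e,inv(h))
d=tri(t,ct(365,495),s,cs(556,124));print("doorend",d[0],inv(d[0]))
E
```

```text
[ 0.47275388 -0.08219763 -0.03509507] -2.010799585515555 [-0.1 -0.  -0.6 -0.1 -0.2  0.1 -0.2  0.3 -0.8 -1.1  0.3 -0.8 -0.3 -0.5
  0.6 -0.1]
hinge [0.46285156 0.06658755 0.15620199] 0.0006466595682862068 [-0.01511678  0.14834611  0.15620199] model [[0.46984655 0.06299379 0.16      ]]
knob [ 0.59599049 -0.1184384   0.24043395] 0.00031230499717013613 [ 0.12443233 -0.03189434  0.24043395]
peg px 311.88700564971754 210.32485875706215 354.0
peg [ 0.52495581 -0.14991133  0.18      ] [ 0.05454571 -0.06584035  0.18      ]
hole [ 0.56371411 -0.11051171  0.20403589] 0.0004423555130066058 [ 0.0918977  -0.02510505  0.20403589]
hole [ 0.53545059 -0.10449539  0.19759618] 0.0005354550268553852 [ 0.06344048 -0.02008414  0.19759618]
hole [ 0.50683797 -0.09763049  0.19166896] 0.00029919178138746306 [ 0.03460461 -0.01422742  0.19166896]
doorend [ 0.35855407 -0.19958059  0.1548108 ] [-0.11001078 -0.12131771  0.1548108 ]
```

Call:
jog_arm --pt "0 0 4" --pt "3 4 8" --pt "8 10.5 10" --pt "13 17 10" --pt "18 23.5 10" --pt "23 30 10" --pt "27 35.5 10" --pt "30.5 40 10" --pt "33 43.5 10" --pt "34.4 45.3 10" --pt "34.4 45.3 10" --pt "34.4 45.3 10" --turn '[0,0,-4,-9,-14,-20,-26,-31,-36.6,-36.6,-36.6,-36.6]' --grip '[0,0,0,0,0,0,0,0,0,0,0,0]'

```text
time_s: 1.8
position: [0.5961, -0.1181, 0.3222]
tcp_rot: [[0.976, -0.22, -0.001], [-0.22, -0.976, -0.0], [-0.001, 0.001, -1.0]]
force: [0.3, -0.5, -0.3]
opening: 1.0
grasp_force: 0.0
```

Call:
jog_arm --pt "0 0 -3" --pt "0 0 -6" --pt "0 0 -8" --pt "0 0 -9" --pt "0 0 -9.8" --pt "0 0 -9.8" --pt "0 0 -9.8" --pt "0 0 -9.8" --turn '[0,0,0,0,0,0,0,0]' --grip '[0,0,0,0,0,0,0.3,0.5]'

```text
time_s: 2.8
position: [0.5963, -0.1191, 0.2253]
tcp_rot: [[0.975, -0.222, 0.001], [-0.222, -0.975, -0.001], [0.001, 0.0, -1.0]]
force: [0.1, -0.4, -0.8]
opening: 0.856
grasp_force: 0.0
```

Call:
jog_arm --pt "0 0 0" --pt "0 0 0" --pt "0 0 0" --pt "0 0 0" --pt "0 0 0" --pt "0 0 0" --turn '[0,0,0,0,0,0]' --grip '[0.7,0.85,1,1,1,1]'

```text
time_s: 3.55
position: [0.5959, -0.119, 0.2245]
tcp_rot: [[0.975, -0.222, 0.0], [-0.222, -0.975, -0.0], [0.0, 0.0, -1.0]]
force: [0.1, 0.7, -0.2]
opening: 0.219
grasp_force: 30.0
```

```bash
cat > plan.py <<'E'
from h import *
from scipy.optimize import fsolve
p=np.load("cab.npy");c_,s_=np.cos(p[2]),np.sin(p[2]);R=np.array([[c_,-s_],[s_,c_]])
Pv=lambda q:np.array([-.008-.15*np.sin(q),.145-.15*np.cos(q)])
e=lambda a:np.array([np.cos(a),np.sin(a)])
kr=lambda a:.2*np.cos(a)-.0305*np.sin(a)
kz=lambda a:.1705+.2*np.sin(a)+.0305*np.cos(a)
world=lambda v:R@v+p[:2]
cab=lambda w:R.T@(np.asarray(w)[:2]-p[:2])
def state(kw,a): return fsolve(lambda x:Pv(x[0])+kr(a)*e(x[1])-cab(kw),[.35,-.3])   # q, psi
def hole(x,a): return Pv(x[0])+.13*np.cos(a)*e(x[1])
def target(peg,a):
    x=fsolve(lambda x:hole(x,a)-peg,[.33,-.55]); return x,world(Pv(x[0])+kr(a)*e(x[1])),kz(a)
E
python3 - <<'E'
from plan import *
a0=.205;k0=np.array([.5959,-.119]);x0=state(k0,a0);print("now",x0,hole(x0,a0))
for a in (.205,.15,.12,.10,.05,0):
    x,k,z=target(np.array([.055,-.066]),a)
    print(a,x.round(3),"dxyz cm",((k-k0)*100).round(2),round((z-kz(a0))*100,2),"turn",np.degrees(x[1]-x0[1]).round(1),"hole z",.1705+.13*np.sin(a))
E
```

```text
now [ 0.36490839 -0.1982079 ] [ 0.0632564 -0.0201861]
0.205 [ 0.303 -0.562] dxyz cm [-1.9  -6.61] 0.0 turn -20.8 hole z 0.19696373078762114
0.15 [ 0.311 -0.559] dxyz cm [-1.69 -6.73] -1.05 turn -20.7 hole z 0.1899269572215679
0.12 [ 0.315 -0.558] dxyz cm [-1.59 -6.79] -1.64 turn -20.6 hole z 0.18606258694755953
0.1 [ 0.317 -0.558] dxyz cm [-1.53 -6.83] -2.03 turn -20.6 hole z 0.18347834416408768
0.05 [ 0.32  -0.557] dxyz cm [-1.37 -6.92] -3.01 turn -20.6 hole z 0.17699729200518818
0 [ 0.321 -0.557] dxyz cm [-1.24 -7.01] -4.01 turn -20.5 hole z 0.1705
```

Call:
jog_arm --pt "-0.05 -0.7 0" --pt "-0.15 -1.5 0" --pt "-0.35 -2.4 0" --pt "-0.6 -3.3 0" --pt "-0.85 -4.2 0" --pt "-1.15 -5.1 0" --pt "-1.5 -5.9 0" --pt "-1.9 -6.6 0" --pt "-1.85 -6.65 -0.3" --pt "-1.75 -6.7 -0.7" --pt "-1.7 -6.75 -1.0" --pt "-1.7 -6.75 -1.0" --turn '[-2.2,-4.6,-7.4,-10.2,-13,-16,-18.5,-20.7,-20.7,-20.7,-20.7,-20.7]' --grip '[1,1,1,1,1,1,1,1,1,1,1,1]'

```text
time_s: 5.05
position: [0.5795, -0.1866, 0.2146]
tcp_rot: [[0.834, -0.552, 0.001], [-0.552, -0.834, -0.001], [0.001, -0.0, -1.0]]
force: [1.0, 0.1, 2.0]
opening: 0.221
grasp_force: 30.0
```

Run:
```python
from plan import *
t=capture("top");s=capture("side")
a=cv2.resize(t["color"][180:270,240:340],None,fx=4,fy=4,interpolation=cv2.INTER_CUBIC)
b=cv2.resize(s["color"][130:220,210:330],None,fx=4,fy=4,interpolation=cv2.INTER_CUBIC)
m=np.zeros((720,480,3),np.uint8);m[:360,:400]=a;m[360:,:480]=b;cv2.imwrite("pics/c2.png",m)
st=read_state();print(st["position"],st["force"],st["moment"],st["grasp_force"])
x=state(st["position"],.15);print(x,hole(x,.15))
for w in (cab([0,0]),):pass
hw=world(np.array([.055,-.066]));print("pegpx",proj(t,[*hw,.182]),proj(s,[*hw,.182]))
```

```text
[ 0.57939253 -0.18657881  0.21470576] [-0.20434725 -1.55754363  1.98545001] [ 0.07522589  0.07251152 -0.02809331] 29.999502645805478
[ 0.30783318 -0.56001892] [ 0.05545593 -0.06622971]
pegpx [312.02899599 210.11990398] [266.68480282 154.62363188]
```

View pics/c2.png

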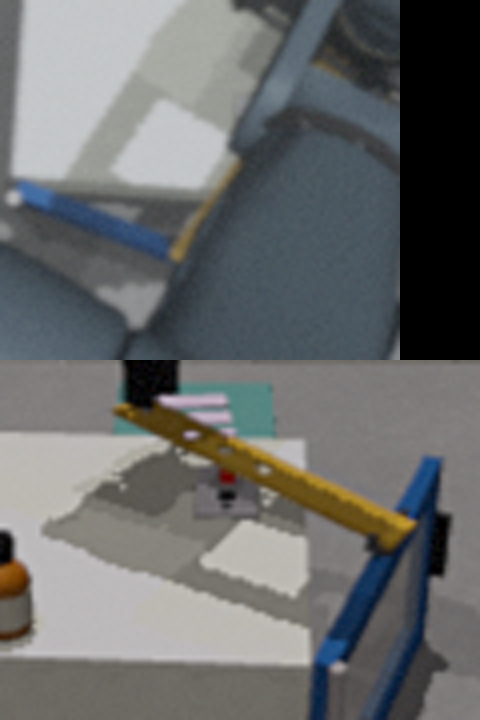

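The side view shows the mid hole at about (225,451) in the crop, just above the red peg at (228,477). They are aligned to within the picture's resolution, so I'll start lowering gently.

Call:
jog_arm --pt "0.03 -0.02 -0.2" --pt "0.06 -0.04 -0.4" --pt "0.1 -0.05 -0.6" --pt "0.1 -0.05 -0.6" --turn '[0,0,0,0]' --grip '[1,1,1,1]'

```text
time_s: 5.65
position: [0.5797, -0.1869, 0.2082]
tcp_rot: [[0.834, -0.552, -0.001], [-0.552, -0.834, 0.0], [-0.001, 0.0, -1.0]]
force: [0.5, -1.2, 2.9]
opening: 0.218
grasp_force: 30.0
```

Call:
jog_arm --pt "0.01 -0.01 -0.05" --pt "0.02 -0.01 -0.1" --pt "0.02 -0.01 -0.1" --turn '[0,0,0]' --grip '[1,1,1]'

```text
time_s: 6.02
position: [0.5799, -0.187, 0.2075]
tcp_rot: [[0.834, -0.552, -0.0], [-0.552, -0.834, 0.0], [-0.0, 0.0, -1.0]]
force: [-0.7, -0.6, 2.7]
opening: 0.218
grasp_force: 30.0
```

Call:
jog_arm --pt "0.01 -0.01 -0.05" --pt "0.02 -0.01 -0.1" --pt "0.02 -0.01 -0.1" --turn '[0,0,0]' --grip '[1,1,1]'

```text
time_s: 6.4
position: [0.5802, -0.1871, 0.2065]
tcp_rot: [[0.834, -0.552, -0.0], [-0.552, -0.834, 0.0], [-0.0, -0.0, -1.0]]
force: [0.7, -0.5, 3.0]
opening: 0.218
grasp_force: 30.0
```

Call:
jog_arm --pt "0.01 -0.01 -0.05" --pt "0.01 -0.01 -0.1" --pt "0.01 -0.01 -0.1" --turn '[0,0,0]' --grip '[1,1,1]'

```text
time_s: 6.78
position: [0.5804, -0.1872, 0.2055]
tcp_rot: [[0.834, -0.553, -0.0], [-0.553, -0.834, 0.0], [-0.0, -0.0, -1.0]]
force: [0.2, -0.4, 2.4]
opening: 0.221
grasp_force: 30.0
```

Call:
jog_arm --pt "0.01 -0.01 -0.05" --pt "0.01 -0.01 -0.1" --pt "0.01 -0.01 -0.1" --turn '[0,0,0]' --grip '[1,1,1]'

```text
time_s: 7.15
position: [0.5805, -0.1875, 0.2046]
tcp_rot: [[0.834, -0.553, -0.0], [-0.553, -0.834, -0.0], [0.0, 0.0, -1.0]]
force: [-0.5, -0.3, 2.4]
opening: 0.22
grasp_force: 30.0
```

Call:
jog_arm --pt "0.01 -0.01 -0.05" --pt "0.02 -0.01 -0.1" --pt "0.02 -0.01 -0.1" --turn '[0,0,0]' --grip '[1,1,1]'

```text
time_s: 7.52
position: [0.5807, -0.1877, 0.2036]
tcp_rot: [[0.834, -0.552, -0.0], [-0.552, -0.834, -0.0], [0.0, 0.0, -1.0]]
force: [-0.5, -1.1, 2.8]
opening: 0.216
grasp_force: 30.0
```

Call:
jog_arm --pt "0.01 -0.0 -0.05" --pt "0.01 -0.01 -0.1" --pt "0.01 -0.01 -0.1" --turn '[0,0,0]' --grip '[1,1,1]'

```text
time_s: 7.9
position: [0.5808, -0.1878, 0.2026]
tcp_rot: [[0.834, -0.552, 0.0], [-0.552, -0.834, -0.0], [0.0, 0.0, -1.0]]
force: [-0.3, -1.5, 3.4]
opening: 0.222
grasp_force: 30.0
```

Call:
jog_arm --pt "0.01 -0.01 -0.05" --pt "0.01 -0.01 -0.1" --pt "0.01 -0.01 -0.1" --turn '[0,0,0]' --grip '[1,1,1]'

```text
time_s: 8.28
position: [0.5809, -0.1879, 0.2015]
tcp_rot: [[0.834, -0.552, 0.0], [-0.552, -0.834, -0.0], [0.0, 0.0, -1.0]]
force: [-0.8, -2.2, 3.6]
opening: 0.221
grasp_force: 30.0
```

Call:
jog_arm --pt "0.01 -0.01 -0.05" --pt "0.01 -0.01 -0.1" --pt "0.01 -0.01 -0.1" --turn '[0,0,0]' --grip '[1,1,1]'

```text
time_s: 8.65
position: [0.5811, -0.188, 0.2006]
tcp_rot: [[0.834, -0.552, 0.0], [-0.552, -0.834, -0.0], [0.0, 0.0, -1.0]]
force: [-1.0, -2.2, 3.8]
opening: 0.224
grasp_force: 30.0
```

Call:
jog_arm --pt "0.01 -0.0 -0.05" --pt "0.01 -0.01 -0.1" --pt "0.01 -0.01 -0.1" --turn '[0,0,0]' --grip '[1,1,1]'

```text
time_s: 9.02
position: [0.5812, -0.188, 0.1996]
tcp_rot: [[0.834, -0.552, 0.0], [-0.552, -0.834, -0.0], [0.0, 0.0, -1.0]]
force: [-0.9, -2.4, 4.1]
opening: 0.219
grasp_force: 30.0
```

Run:
```python
from plan import *
t=capture("top");s=capture("side")
b=cv2.resize(s["color"][130:190,230:320],None,fx=8,fy=8,interpolation=cv2.INTER_CUBIC)
cv2.imwrite("pics/s3.png",b);st=read_state();print(st["position"],st["force"])
```

```text
[ 0.58119835 -0.18803281  0.19955557] [-1.19122091 -3.12696582  3.35064394]
```

View pics/s3.png

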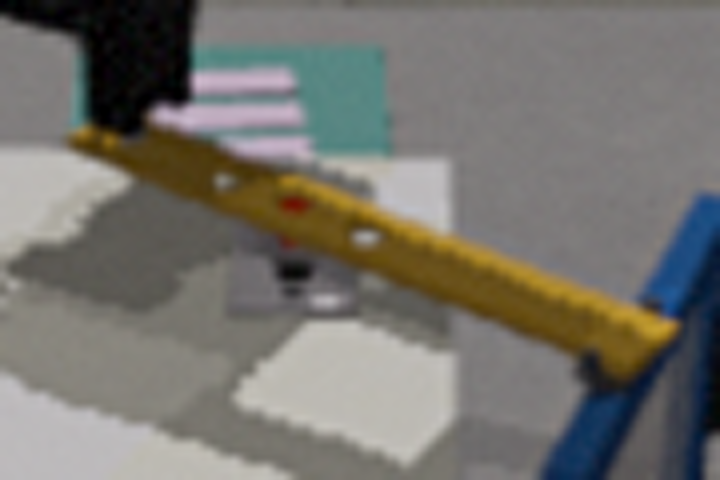

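The middle hole at (293,203) in the crop is filled with red, so the peg has entered it. I'll keep going down and ease the small side force by moving slightly towards -y.

Call:
jog_arm --pt "0 -0.04 -0.05" --pt "0.01 -0.05 -0.1" --pt "0.02 -0.06 -0.15" --pt "0.03 -0.06 -0.2" --pt "0.03 -0.06 -0.2" --turn '[0,0,0,0,0]' --grip '[1,1,1,1,1]'

```text
time_s: 9.75
position: [0.5814, -0.1883, 0.1974]
tcp_rot: [[0.834, -0.552, -0.0], [-0.552, -0.834, 0.0], [-0.0, -0.0, -1.0]]
force: [0.1, -2.4, 2.6]
opening: 0.22
grasp_force: 30.0
```

Call:
jog_arm --pt "0.01 -0.03 -0.05" --pt "0.01 -0.04 -0.1" --pt "0.02 -0.05 -0.15" --pt "0.03 -0.06 -0.2" --pt "0.03 -0.06 -0.2" --turn '[0,0,0,0,0]' --grip '[1,1,1,1,1]'

```text
time_s: 10.38
position: [0.5816, -0.1888, 0.1953]
tcp_rot: [[0.834, -0.552, -0.0], [-0.552, -0.834, 0.001], [-0.001, -0.0, -1.0]]
force: [-0.2, -0.5, 2.1]
opening: 0.214
grasp_force: 30.0
```

Call:
jog_arm --pt "0.01 -0.01 -0.05" --pt "0.01 -0.02 -0.1" --pt "0.02 -0.02 -0.15" --pt "0.03 -0.03 -0.2" --pt "0.03 -0.03 -0.2" --turn '[0,0,0,0,0]' --grip '[1,1,1,1,1]'

```text
time_s: 11.0
position: [0.5818, -0.1892, 0.1934]
tcp_rot: [[0.834, -0.552, -0.0], [-0.552, -0.834, 0.0], [-0.001, -0.0, -1.0]]
force: [-0.2, 0.4, 2.4]
opening: 0.22
grasp_force: 30.0
```

Call:
jog_arm --pt "0.01 -0.01 -0.05" --pt "0.01 -0.01 -0.1" --pt "0.02 -0.02 -0.15" --pt "0.03 -0.02 -0.2" --pt "0.03 -0.02 -0.2" --turn '[0,0,0,0,0]' --grip '[1,1,1,1,1]'

```text
time_s: 11.62
position: [0.5821, -0.1895, 0.1914]
tcp_rot: [[0.834, -0.552, -0.001], [-0.552, -0.834, 0.0], [-0.001, 0.0, -1.0]]
force: [-0.8, 0.6, 1.1]
opening: 0.221
grasp_force: 30.0
```

Call:
jog_arm --pt "0.01 -0.01 -0.05" --pt "0.01 -0.01 -0.1" --pt "0.02 -0.02 -0.15" --pt "0.03 -0.02 -0.2" --pt "0.03 -0.02 -0.2" --turn '[0,0,0,0,0]' --grip '[1,1,1,1,1]'

```text
time_s: 12.25
position: [0.5826, -0.1897, 0.1895]
tcp_rot: [[0.834, -0.552, -0.0], [-0.552, -0.834, 0.0], [-0.0, 0.0, -1.0]]
force: [-1.3, 0.4, 1.8]
opening: 0.221
grasp_force: 30.0
```

Call:
jog_arm --pt "0 -0.01 -0.05" --pt "0 -0.01 -0.1" --pt "0 -0.02 -0.15" --pt "0.01 -0.02 -0.2" --pt "0.01 -0.02 -0.2" --turn '[0,0,0,0,0]' --grip '[1,1,1,1,1]'

```text
time_s: 12.88
position: [0.5828, -0.1901, 0.1876]
tcp_rot: [[0.834, -0.552, 0.0], [-0.552, -0.834, -0.0], [0.0, 0.0, -1.0]]
force: [-0.4, 0.6, 2.9]
opening: 0.221
grasp_force: 30.0
```

Call:
jog_arm --pt "0 0 -0.05" --pt "0.01 -0.01 -0.1" --pt "0.01 -0.01 -0.1" --turn '[0,0,0]' --grip '[1,1,1]'

```text
time_s: 13.25
position: [0.5829, -0.1901, 0.1865]
tcp_rot: [[0.834, -0.552, 0.0], [-0.552, -0.834, -0.0], [0.0, -0.0, -1.0]]
force: [0.3, 0.2, 1.0]
opening: 0.222
grasp_force: 30.0
```

Now half-millimetre steps until it is seated.

Call:
jog_arm --pt "0 0 -0.05" --pt "0 0 -0.1" --pt "0 0 -0.1" --turn '[0,0,0]' --grip '[1,1,1]'

```text
time_s: 13.62
position: [0.583, -0.1902, 0.1856]
tcp_rot: [[0.834, -0.552, 0.001], [-0.552, -0.834, -0.0], [0.001, -0.0, -1.0]]
force: [-0.3, -0.5, 1.6]
opening: 0.221
grasp_force: 30.0
```

Call:
jog_arm --pt "0 0 -0.05" --pt "0 0 -0.05" --turn '[0,0]' --grip '[1,1]'

```text
time_s: 13.88
position: [0.583, -0.1902, 0.1851]
tcp_rot: [[0.834, -0.552, 0.001], [-0.552, -0.834, -0.0], [0.001, 0.0, -1.0]]
force: [0.9, -0.4, 2.5]
opening: 0.22
grasp_force: 30.0
```

Call:
jog_arm --pt "0 0 -0.05" --pt "0 0 -0.05" --turn '[0,0]' --grip '[1,1]'

```text
time_s: 14.12
position: [0.583, -0.1902, 0.1846]
tcp_rot: [[0.834, -0.552, 0.0], [-0.552, -0.834, -0.0], [0.001, 0.0, -1.0]]
force: [0.4, -1.3, 2.0]
opening: 0.221
grasp_force: 30.0
```

Call:
jog_arm --pt "0 0 -0.05" --pt "0 0 -0.05" --turn '[0,0]' --grip '[1,1]'

```text
time_s: 14.38
position: [0.5828, -0.1902, 0.184]
tcp_rot: [[0.834, -0.552, 0.0], [-0.552, -0.834, -0.0], [0.0, 0.0, -1.0]]
force: [0.9, -1.5, 2.4]
opening: 0.222
grasp_force: 30.0
```

Call:
jog_arm --pt "0 0 -0.05" --pt "0 0 -0.05" --turn '[0,0]' --grip '[1,1]'

```text
time_s: 14.62
position: [0.5828, -0.1902, 0.1838]
tcp_rot: [[0.834, -0.552, 0.0], [-0.552, -0.834, -0.0], [0.0, 0.0, -1.0]]
force: [0.9, -0.5, 4.1]
opening: 0.218
grasp_force: 30.0
```

Call:
jog_arm --pt "0 0 -0.03" --pt "0 0 -0.03" --turn '[0,0]' --grip '[1,1]'

```text
time_s: 14.88
position: [0.5829, -0.1902, 0.1838]
tcp_rot: [[0.834, -0.552, 0.0], [-0.552, -0.834, -0.0], [0.0, 0.0, -1.0]]
force: [0.4, -1.3, 6.2]
opening: 0.219
grasp_force: 30.0
```

Call:
jog_arm --pt "0 0 0.04" --pt "0 0 0.04" --pt "0 0 0.04" --pt "0 0 0.04" --pt "0 0 0.04" --pt "0 0 0.04" --turn '[0,0,0,0,0,0]' --grip '[0.9,0.6,0.4,0.3,0.3,0.3]'

```text
time_s: 15.62
position: [0.5828, -0.19, 0.1835]
tcp_rot: [[0.834, -0.552, -0.0], [-0.552, -0.834, 0.0], [-0.0, -0.0, -1.0]]
force: [0.8, 0.8, -0.2]
opening: 0.667
grasp_force: 0.0
```

Call:
jog_arm --pt "0 0 1" --pt "0 0 3" --pt "0 0 6" --pt "0 0 10" --pt "0 -3 12" --pt "0 -8 12" --pt "0 -14 12" --pt "0 -20 12" --pt "0 -26 12" --pt "0 -30 12" --pt "0 -30 12" --turn '[0,0,0,0,0,0,0,0,0,0,0]' --grip '[0.3,0.3,0.3,0.3,0.3,0.3,0.3,0.3,0.3,0.3,0.3]'

```text
time_s: 17.0
position: [0.5815, -0.4938, 0.3032]
tcp_rot: [[0.831, -0.556, 0.0], [-0.556, -0.831, -0.001], [0.001, 0.001, -1.0]]
force: [0.0, 0.3, -0.3]
opening: 0.699
grasp_force: 0.0
```

Run:
```python
from plan import *
t=capture("top");s=capture("side")
a=cv2.resize(t["color"][170:270,240:345],None,fx=4,fy=4,interpolation=cv2.INTER_CUBIC)
b=cv2.resize(s["color"][130:190,230:330],None,fx=6,fy=6,interpolation=cv2.INTER_CUBIC)
m=np.zeros((560,600,3),np.uint8)
a=cv2.resize(t["color"][170:270,240:345],None,fx=2,fy=2,interpolation=cv2.INTER_CUBIC)
m[:200,:210]=a;m[200:560,:600]=b;cv2.imwrite("pics/f.png",m)
print(read_state()["position"],read_state()["force"])
```

```text
[ 0.58253541 -0.48989849  0.30367296] [-0.29005733  0.20753782 -0.36703457]
```

View pics/f.png

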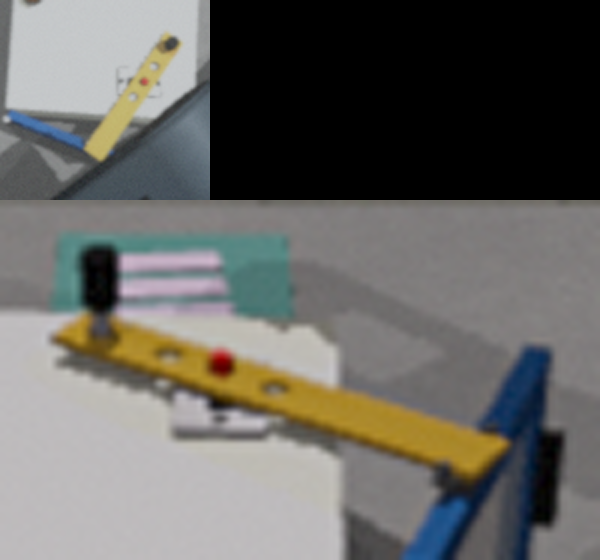

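The red peg now stands proud through the middle hole at (221,362), and the bar lies flat. I'll check the bar's height numerically before handing in.

Run:
```python
from plan import *
t=capture("top");s=capture("side")
def B(c,x0,y0,x1,y1):
    g=cv2.cvtColor(c["color"],cv2.COLOR_BGR2HSV)[...,2]<75
    return max(blobs(g,x0,y0,x1,y1),key=lambda b:b[0][4])
bt=B(t,315,182,335,200);bs=B(s,238,132,256,152);print(bt,bs)
k,e=tri(t,bt[1],s,bs[1]);print("knob",k,e,"exp",target(np.array([.055,-.066]),0)[1:])
o=lambda u,v:(230+(u+.5)/6-.5,130+(v-200+.5)/6-.5)
q=lambda u,v:(240+(u+.5)/2-.5,170+(v+.5)/2-.5)
print(tri(t,q(155,66),s,o(168,354)),tri(t,q(132,97),s,o(274,388)))
```

```text
([323, 190, 4, 4, 8], [324.25, 192.12]) ([243, 138, 7, 12, 64], [246.14, 142.91])
knob [ 0.58239466 -0.18572929  0.20039854] 0.0029682312563382917 exp (array([ 0.58350419, -0.1891303 ]), np.float64(0.201))
(array([ 0.5507775 , -0.16819162,  0.17058197]), np.float64(0.00032608430334570655)) (array([ 0.50093394, -0.13178056,  0.17193034]), np.float64(0.0015885264966135834))
```

The knob is at 0.2004 m (0.201 expected) and the holes are at about 0.171 m (0.1705 expected), so the bar is level and home.

```bash
python3 -c "
from rig import *
print(hand_in())"
```

```text
the job is handed in; nothing more can be done
None
```

The stay's middle hole is over the red peg with the bar level and down on the washer, the gripper has let go and moved clear, and the job is handed in; no verdict came back.

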